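# Hold the lid ready over the box on the downdraft unit

## Task

We are about to glue the small plywood box standing on the downdraft extraction unit: first turn the unit's suction dial up to 6 on its scale (eleven marks, 0 to 10), while the lid still lies where it is. Then pick up the oblong lid that fits the box (not the square one) and bring it across, clear of everything that stands between, to hover level and centred over the box, edges lined up with the box's, with a gap of about 1 cm above the rim and never touching the box. Disturb nothing else on the bench, leave the box where it stands and the dial at 6, and finish still holding the lid steady there: do not put it down or let go.

Things in the scene. Friction and masses are not known exactly. Their poses are not given: they have to be found in the camera images.
- dial (a joint): suction dial of the downdraft unit, rad; 0 at mark 0, grows clockwise seen from above, 0.4 rad per mark (mark 6 = 2.4, mark 10 = 4.0 = stop). Light friction (about 0.03 N m), stays where left. Starts somewhere between marks 1 and 5
- station: downdraft extraction unit, fixed: grey case 260 x 380 x 60 mm (x, y, z), origin at the centre of its underside. The box stands on the perforated top on its +y part; the dial, on the white panel at its -y end, is ringed by 11 black marks (0, 5 and 10 longer). At mark 5 the pointer points along the unit's +x, at mark 0 2.0 rad anticlockwise from there. An exhaust stub juts out at +x
- dial_grip (a point): on the dial's vertical axis, at the height to grip: 28 mm above the unit's top (88 mm above the work surface). The dial is a black bar knob: bar 44 mm long, 12 mm thick, from 8 to 36 mm above the unit's top, over a skirt 48 mm across and 5 mm high. The point turns with the dial: x along the bar towards the end with the white pointer line, z up
- lid_center (a point): centre of the oblong plywood lid, half-way up its 50 mm. Its underside, 25 mm below, is a lip 114 x 84 x 4 mm that fits inside the box; above it the panel, 130 (x) x 100 (y) x 6 mm; then the upright handle in the middle, 60 mm long (x), 12 mm thick (y), from 15 mm below this point to 25 mm above it. z up; same after half a turn. 80 to 150 g, lies on the work surface
- box_rim (a point): centre of the mouth of the open plywood box, at the height of its rim. The box is 130 x 100 mm outside and 60 mm high, walls 5 mm, mass about 0.3 kg, standing loose on the unit (rim 120 mm above the work surface). x along the 130 mm side, y along the 100 mm side, z up
- square_lid_center (a point): centre, half-way up, of the square lid, which belongs to another box and is to be left alone: panel 100 x 100 mm, otherwise made like the oblong lid with the same handle, 50 mm high in all
- card_holder: wooden block 160 x 45 x 35 mm (x, y, z) with cards standing in it up to 115 mm high, between the lids and the unit; origin at the centre of its underside
- glue_bottle: white bottle with black cap, 52 mm diameter, 145 mm high, between the lids and the unit; origin at the centre of its underside
- pencil_cup: steel cup 68 mm diameter, 95 mm high, with pencils up to 135 mm high, between the lids and the unit; origin at the centre of its underside
- gear: flat plywood gear, 86 mm diameter, 6 mm thick, lying near the lids; origin at the centre of its underside
- fob: wooden key fob 70 x 34 x 18 mm with a steel ring, lying near the lids; origin at the centre of its underside
Mind the look-alikes: they are no part of the job. What is shaped like the part that bears lid_center but green is not meant.

How it is judged:
On the way, in this order (a step that is already met when the one before it is completed fails the run):
1. the dial stands at 6 (within a third of a division) while the oblong lid still lies in place (value of joint dial between 2.27 and 2.53 rad and distance of lid_center from where it was at the start of the episode below 0.02 m), for 0.3 s.
2. the oblong lid is in the gripper, lifted clear of the work surface (contact force between lid and the fingers above 0.5 N and height (world z) of lid_center above 0.1 m), for 0.2 s.
At the end, for the whole second after the job is handed in: Lid held in the fingers, at rest, touching nothing else: underside (lip) 3 to 22 mm above the box rim, centre within 8 mm of the box centre, long sides within 0.10 rad, level within 0.09 rad; box upright and moved under 10 mm; dial at 6 within 0.13 rad (z of lid_center in the frame of box_rim between 0.028 and 0.047 m and horizontal distance between lid_center and box_rim below 0.008 m and angle between the x axis of lid_center and the x axis of box_rim, either way round below 0.1 rad and angle between lid_center's own z axis and vertical below 0.09 rad and angle between box_rim's own z axis and vertical below 0.05 rad and contact force between lid and the fingers above 0.5 N and contact force between lid and box below 0.1 N and linear speed of lid below 0.02 m/s and value of joint dial between 2.27 and 2.53 rad); the arm keeps its last pose, push and grip.
It fails at once if the lid touches the box (contact force between lid and box above 0.5 N).
It fails at once if the box is moved by more than 10 mm (distance of box_rim from where it was at the start of the episode above 0.01 m).
It fails at once if something else on the bench is moved by more than 20 mm (distance of any of square_lid_center, card_holder, glue_bottle, pencil_cup, gear, fob from where it was at the start of the episode above 0.02 m).
It fails at once if a standing thing is tipped over (angle between any of card_holder, glue_bottle, pencil_cup's own z axis and vertical above 0.3 rad).
It also fails if it takes over 72 s, if anything falls off the work surface, if the arm or the gripper's body presses on something with over 40 N, if the wrist force passes 120 N, or if a joint passes its speed limit or range.

## Robot

A 6-joint arm with a two-finger parallel gripper is mounted at the origin on the work surface. World frame = base frame: x ahead of the robot, y to its left, z up, the work surface at z = 0. Lengths are in m, angles in rad, forces in N, time in s.
With the tool pointing down it reaches from about 0.375 to 0.9 m from the base axis. Payload 3.1 kg.
Tool frame: the origin (TCP) lies midway between the tips of the shut fingers; the grasp point (between the pads) lies 19 mm behind it; z points along the fingers, y is the direction in which the jaws open and shut (so a half turn about z gives the same grasp; the last joint's range is limited). The gripper opens to 85 mm and grips with 20 to 120 N. Pads are 22 mm wide; open, the fingers measure 114 mm over their backs; the gripper's body (76 mm by 85 mm) begins 54 mm behind the grasp point. The pads swing forward as they close: fully open they stand 13 mm farther back than shut.
Start: joints at [1.048, 0.527, 1.433, -0, 1.181, -0.178], TCP at [0.211, 0.588, 0.231] pointing down, gripper open.
Joint ranges: [-3.08, 3.08], [-0.75, 2.2], [0.22, 2.44], [-1.43, 4.57], [0, 2.65], [-2.85, 2.85]. Speed limits (rad/s): [2.79, 2.79, 3.14, 3.14, 3.14, 3.14].

## Interface

Orientations are given as a unit quaternion [x, y, z, w].
In Python, from station import manip gives the robot as it stands.
- The arm moves only by the tool play_rows, never from a script. Its argument "increments" is a list of rows, each a list of 3 entries, a list of its own where there are three numbers: the shift along the tool's x, y, z in m, then the turn, a rotation vector about the tool's x, y, z in rad, then the opening, from 0 (shut) to 1 (fully open). A call has 1 to 10 rows; each row is the pose to reach, as a shift and turn from the pose commanded when the call began, along the tool's axes at that moment; what a row does not reach only later rows make up. A row lasts 1/10 s, in which the tool goes at most 50 mm and 8.59 degrees, less where a joint would pass 70% of its speed; a pose out of reach is approached as far as the arm can. A call with a gripper value outside its range is refused whole. The fingers move at their own pace and stop on an object; "force" is the grip in N (left out, the last holds). Time passes only in rows, so rows that repeat a pose let the fingers close. It gives the time, the measured TCP pose, the force and the opening at its end, in the units of the state.
- manip.sense(): the state, without advancing time (a new reading comes with each control period).
- manip.snapshot(name): name is "side" or "top" or "wrist"; returns (picture, depth): 400x640x3 uint8, red, green, blue; 400x640 float32, m along the optical axis (not along the pixel's ray), 0 where there is no reading.
- manip.camera_model(name): a dict with "camera_matrix" (3x3 intrinsics, pixels), "dist" ([k1, k2, p1, p2, k3] as OpenCV has them; the pictures are not rectified), "R" (3x3) and "t" (3): a world point X has camera coordinates R X + t. Camera axes: x right, y down, z forward; pixel columns grow to the right and rows downward; lengths in m; the calibration is good to about 2 mm. A picture is of the moment at which its call begins: read the wrist's pose just before it. camera_model takes no time and is no camera call; for the wrist camera it gives the pose at the moment of the call.
- manip.sign_off(): hands the job in, once; it reports no verdict.
Trained networks look in the newest picture that a camera, given by its name, has taken for a name from the list of things; names that differ only in an ending like _2 or _b are one class to them, and where a whole thing is asked for, a point or a joint stands for the part that bears it (a point fixed in the world has none). Each returns a list of dicts, best first, with "p" (0 to 1); they miss things now and then, are a little off and sometimes report something else, mostly with a low value. They report only what shows in the picture. A call takes as long as a camera call. They do not tell look-alikes from the thing itself.
- manip.regions_of(camera, thing): "region" (400x640 bool, what is visible of it) and "rect" ([left, top, width, height] in pixels, round what is visible of it).
The state is a dict: "t": time; "q": joint angles; "qd": joint speeds; "tau": joint torques, N m; "tcp_pos": TCP position; "tool_rot": TCP orientation; "force": force on the tool from outside, world axes, zero at the start; "ft_torque": the same for the moment, N m; "finger_gap": opening from 0.0 (shut) to 1.0 (fully open).
Only numpy, scipy, OpenCV 4.12 (cv2) and the standard library are available. Lean on these libraries where they do the work, as an engineer would, in place of code of your own. Each camera call takes 0.05 s, during which the arm holds its last target.

## Working session

There is one attempt and no reset: what is moved stays moved. The work goes in short steps, Python scripts to look and compute and a tool call to move; the robot and the scene stay as the last step left them, time stands still between calls to the robot, and variables do not carry over. Pictures are saved under pics/ and viewed, and the job is handed in when it is done.

Besides the shell and the picture viewer there is one more tool, called after "Emit:" as a command line: name --argument value ..., lists and objects as JSON in quotes. play_rows: Moves the arm, as the interface text tells. Its arguments: {"type":"object","properties":{"increments":{"type":"array"},"force":{"type":"number"}},"required":["increments"]}

```bash
ls; mkdir -p pics
python3 - <<'E'
from station import manip
import cv2,numpy as np
s=manip.sense();print({k:np.round(v,3).tolist() for k,v in s.items()})
for n in ["top","side","wrist"]:
    m=manip.camera_model(n);print(n,{k:np.round(v,3).tolist() for k,v in m.items()})
    p,d=manip.snapshot(n);cv2.imwrite(f"pics/{n}0.png",p[:,:,::-1]);np.savez(f"pics/{n}0.npz",p=p,d=d,**m)
E
```

```text
pics
{'t': 0.0, 'q': [1.047, 0.528, 1.434, 0.0, 1.181, -0.179], 'qd': [-0.002, 0.0, 0.001, -0.001, 0.002, -0.0], 'tau': [-0.002, -44.234, -17.803, -0.0, 0.009, 0.0], 'tcp_pos': [0.211, 0.588, 0.23], 'tool_rot': [0.172, 0.985, -0.001, -0.0], 'force': [-0.183, 0.307, 0.518], 'ft_torque': [0.036, -0.018, -0.016], 'finger_gap': 0.998}
top {'camera_matrix': [[374.477, 0.0, 325.492], [0.0, 374.477, 199.267], [0.0, 0.0, 1.0]], 'dist': [-0.034, 0.0, 0.0, 0.0, 0.0], 'R': [[-0.016, -1.0, -0.013], [-0.991, 0.017, -0.13], [0.131, 0.011, -0.991]], 't': [-0.05, 0.492, 1.261]}
side {'camera_matrix': [[451.957, 0.0, 322.076], [0.0, 451.957, 194.206], [0.0, 0.0, 1.0]], 'dist': [-0.061, 0.0, 0.0, 0.0, 0.0], 'R': [[0.996, -0.085, -0.017], [-0.072, -0.702, -0.708], [0.049, 0.707, -0.706]], 't': [-0.482, 0.06, 1.385]}
wrist {'camera_matrix': [[328.185, 0.0, 323.139], [0.0, 328.185, 205.456], [0.0, 0.0, 1.0]], 'dist': [-0.029, 0.0, 0.0, 0.0, 0.0], 'R': [[0.339, 0.941, -0.002], [0.889, -0.319, 0.328], [0.308, -0.113, -0.945]], 't': [-0.624, -0.043, 0.381]}
```

View pics/top0.png

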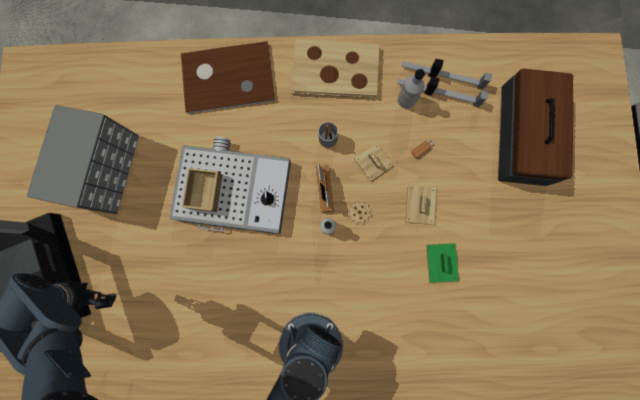

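View pics/side0.png

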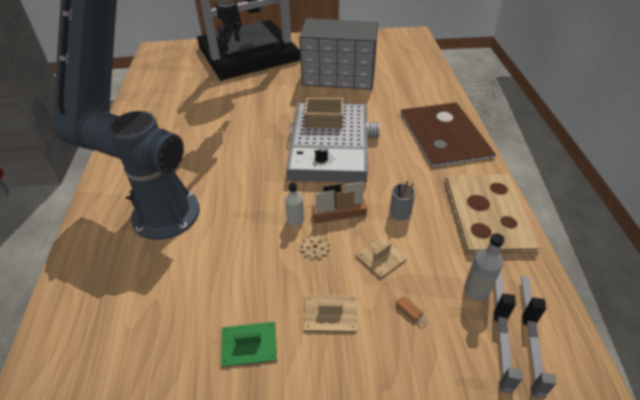

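View pics/wrist0.png

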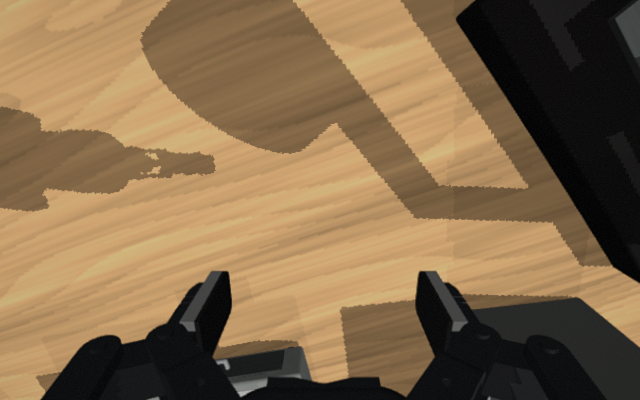

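Top picture: unit about (230,190), box (203,190), dial (267,198), oblong lid (422,204), square lid (375,162), green look-alike (443,262), and card holder, bottle and cup around x=325.

```bash
cat > h.py <<'E'
import numpy as np,cv2
from station import manip
def cloud(d,m):
    h,w=d.shape
    u,v=np.meshgrid(np.arange(w),np.arange(h))
    K=np.array(m["camera_matrix"]);dist=np.array(m["dist"])
    n=cv2.undistortPoints(np.stack([u,v],-1).reshape(-1,1,2).astype(float),K,dist).reshape(h,w,2)
    c=np.dstack([n*d[...,None],d])
    return (c-np.array(m["t"]))@np.array(m["R"])
def load(n):
    z=np.load(f"pics/{n}.npz");return z["p"],z["d"],{k:z[k] for k in("camera_matrix","dist","R","t")}
def rect(pts):
    r=cv2.minAreaRect((pts*1000).astype(np.float32));return np.round(r[0],1),np.round(r[1],1),round(r[2],1)
def plane(n,zmax,name,x0,x1,y0,y1,z,s=1.0):
    # rectified view at height z: pixel mm/s ; rows = x decreasing, cols = y decreasing
    p,d,m=load(n)
    W=int((y1-y0)*1000*s);H=int((x1-x0)*1000*s)
    cc,rr=np.meshgrid(np.arange(W),np.arange(H))
    P=np.stack([x1-rr/1000/s,y1-cc/1000/s,np.full(cc.shape,z)],-1).reshape(-1,3)
    q,_=cv2.projectPoints(P,cv2.Rodrigues(m["R"])[0],m["t"],m["camera_matrix"],m["dist"])
    q=q.reshape(H,W,2).astype(np.float32)
    im=cv2.remap(p,q[...,0],q[...,1],cv2.INTER_CUBIC)
    cv2.imwrite(f"pics/{name}.png",im[:,:,::-1]);return im
E
python3 - <<'E'
from h import *
out={}
for cam in ["top","side"]:
    p,d=manip.snapshot(cam);m=manip.camera_model(cam);c=cloud(d,m)
    for t in ["lid_center","square_lid_center","box_rim","dial","station","card_holder","glue_bottle","pencil_cup","gear","fob"]:
        for r in manip.regions_of(cam,t)[:3]:
            if r["p"]<0.2: continue
            M=r["region"]&(d>0);q=c[M]
            print(cam,t,round(r["p"],2),r["rect"],"med",np.round(np.median(q,0),3),"zmax",np.round(np.percentile(q[:,2],[5,50,98]),3),rect(q[:,:2]))
E
```

```text
top lid_center 0.63 [428.0, 244.2, 31.8, 40.7] med [ 0.267 -0.452  0.009] zmax [0.004 0.009 0.049] (array([ 267.2, -457.6]), array([131.6, 105. ]), 3.4)
top lid_center 0.56 [409.4, 187.5, 24.4, 41.5] med [ 0.468 -0.387  0.009] zmax [0.004 0.009 0.05 ] (array([ 470.5, -392.4]), array([105.3, 137.3]), 81.6)
top square_lid_center 0.75 [353.5, 143.7, 37.1, 38.0] med [ 0.625 -0.229  0.009] zmax [0.005 0.009 0.05 ] (array([ 628.3, -230. ]), array([103.5, 101.5]), 33.5)
top square_lid_center 0.33 [413.7, 143.7, 16.3, 14.9] med [ 0.666 -0.401  0.016] zmax [0.009 0.016 0.022] (array([ 669.6, -404. ]), array([33.9, 76.5]), 35.9)
top box_rim 0.68 [183.2, 169.5, 39.6, 42.7] med [0.525 0.358 0.068] zmax [0.061 0.068 0.122] (array([525.2, 350.7]), array([100.4, 138.4]), 82.6)
top dial 0.48 [263.9, 191.0, 9.1, 12.8] med [0.491 0.135 0.067] zmax [0.061 0.067 0.098] (array([492.7, 139.4]), array([44.3, 41.5]), 4.9)
top station 0.63 [169.2, 137.3, 119.8, 94.4] med [0.531 0.237 0.059] zmax [0.054 0.059 0.065] (array([550.8, 280.3]), array([407. , 305.7]), 82.3)
top card_holder 0.73 [320.7, 217.1, 17.4,
[... 2120 characters left out ...]
med [ 0.529 -0.064  0.052] zmax [0.008 0.052 0.11 ] (array([525. ,  -1.9]), array([160.4, 163. ]), 6.7)
side glue_bottle 0.7 [283.2, 185.7, 25.0, 40.4] med [ 0.399 -0.081  0.075] zmax [0.001 0.075 0.145] (array([398.9,  -4.2]), array([ 58.3, 182.7]), 1.8)
side pencil_cup 0.66 [388.5, 184.4, 26.5, 36.1] med [ 0.711 -0.09   0.067] zmax [0.015 0.067 0.118] (array([730.6, -23.9]), array([171.7,  64.8]), 70.9)
side gear 0.8 [304.1, 234.1, 26.0, 23.6] med [ 0.45  -0.176  0.005] zmax [0.001 0.005 0.009] (array([ 449.2, -175.3]), array([81.4, 80.1]), 13.0)
side fob 0.75 [395.3, 295.9, 30.5, 30.5] med [ 0.669 -0.406  0.016] zmax [0.    0.016 0.021] (array([ 675.5, -403.5]), array([46.2, 96.4]), 35.6)
```

Run:
```python
from h import *
a=plane("top0",0,"rd",0.41,0.57,0.06,0.22,0.075,4)
b=plane("top0",0,"rl",0.38,0.56,-0.48,-0.30,0.05,3)
c=plane("top0",0,"rb",0.43,0.61,0.26,0.44,0.12,3)
for n,i in(("rd",a),("rl",b),("rb",c)): print(i.shape)
m=manip.camera_model("wrist");R=m["R"];print("wristcam pos",-np.array(R).T@m["t"], "tcp",manip.sense()["tcp_pos"])
w=np.zeros((640,800,3),np.uint8)
o=np.hstack([cv2.resize(a,(400,400)),cv2.resize(c,(400,400))])
cv2.imwrite("pics/r1.png",o[:,:,::-1])
```

```text
(639, 640, 3)
(540, 540, 3)
(540, 540, 3)
wristcam pos [0.13199154 0.61671091 0.37361986] tcp [0.21119886 0.58821548 0.23128516]
```

View pics/r1.png

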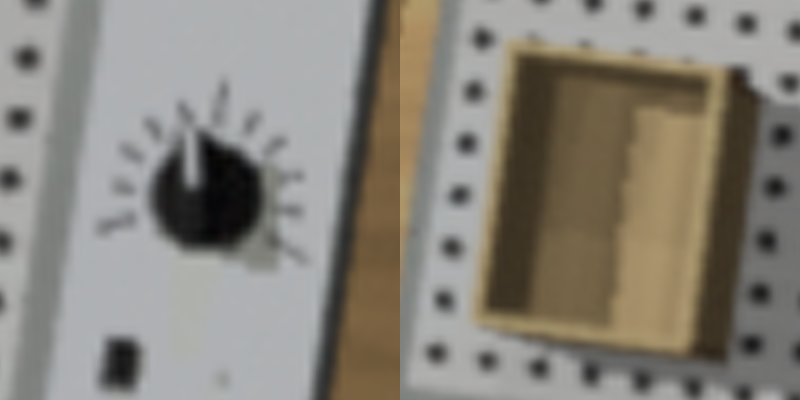

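Emit:
play_rows --increments '[[[-0.04,-0.03,0],[0,0,-0.06],1],[[-0.08,-0.06,0],[0,0,-0.12],1],[[-0.12,-0.09,0],[0,0,-0.18],1],[[-0.16,-0.12,0],[0,0,-0.24],1],[[-0.2,-0.15,0],[0,0,-0.3],1],[[-0.24,-0.18,0],[0,0,-0.36],1],[[-0.28,-0.21,0],[0,0,-0.42],1],[[-0.32,-0.24,0],[0,0,-0.48],1],[[-0.36,-0.27,0],[0,0,-0.54],1],[[-0.4,-0.3,0],[0,0,-0.6],1]]'

```text
t: 2.25
tcp_pos: [0.4873, 0.1688, 0.2316]
tool_rot: [-0.128, 0.992, 0.0, 0.0]
force: [1.7, -0.4, -0.3]
finger_gap: 0.999
```

Run:
```python
from h import *
s=manip.sense();print({k:np.round(s[k],3).tolist() for k in("t","q","tcp_pos","tool_rot")})
m=manip.camera_model("wrist");p,d=manip.snapshot("wrist")
cv2.imwrite("pics/w1.png",p[:,:,::-1]);np.savez("pics/w1.npz",p=p,d=d,**m)
p,d=manip.snapshot("top");m=manip.camera_model("top");np.savez("pics/top1.npz",p=p,d=d,**m)
a=plane("w1",0,"rdw",0.41,0.57,0.06,0.22,0.06,5)[:, :]
```

```text
{'t': 2.25, 'q': [0.116, 0.38, 1.704, 0.0, 1.056, -1.712], 'tcp_pos': [0.487, 0.169, 0.232], 'tool_rot': [-0.128, 0.992, 0.0, 0.0]}
```

View pics/w1.png

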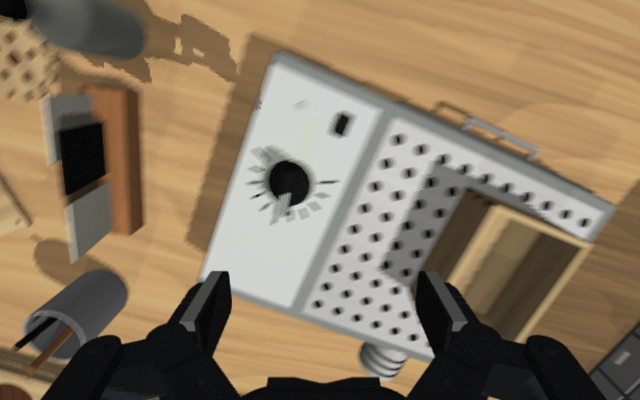

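Wrist picture (slightly motion-blurred): dial at (290,183), box on the right, card holder on the left. Taking a still one, closer.

Emit:
play_rows --increments '[[[0,-0.02,0.01],[0,0,0],1],[[0,-0.03,0.02],[0,0,0],1],[[0,-0.03,0.02],[0,0,0],1],[[0,-0.03,0.02],[0,0,0],1]]'

```text
t: 2.75
tcp_pos: [0.4933, 0.1423, 0.211]
tool_rot: [-0.127, 0.992, 0.0, -0.001]
force: [-0.5, 0.4, 0.2]
finger_gap: 1.0
```

Run:
```python
from h import *
s=manip.sense();print({k:np.round(s[k],3).tolist() for k in("t","q","tcp_pos","tool_rot","qd")})
m=manip.camera_model("wrist");p,d=manip.snapshot("wrist")
cv2.imwrite("pics/w2.png",p[:,:,::-1]);np.savez("pics/w2.npz",p=p,d=d,**m)
a=plane("w2",0,"rdw",0.43,0.55,0.08,0.20,0.06,5)
b=plane("w2",0,"rdw2",0.43,0.55,0.08,0.20,0.096,5)
cv2.imwrite("pics/r2.png",np.hstack([cv2.resize(a,(400,400)),cv2.resize(b,(400,400))])[:,:,::-1])
c=cloud(d,m)
g=p.astype(int).sum(2)
M=(c[...,2]>0.088)&(c[...,2]<0.105)&(abs(c[...,0]-.49)<.06)&(abs(c[...,1]-.137)<.06)&(d>0)
q=c[M];print(len(q),q.mean(0),rect(q[:,:2]))
M=(c[...,2]>0.112)&(c[...,2]<0.126)&(abs(c[...,0]-.525)<.1)&(abs(c[...,1]-.351)<.09)
q=c[M];print(len(q),q.mean(0),rect(q[:,:2]))
M=(c[...,2]>0.05)&(c[...,2]<0.065)&(abs(c[...,0]-.525)<.16)&(abs(c[...,1]-.25)<.25)
q=c[M];print(np.median(q[:,2]),rect(q[:,:2]))
```

```text
{'t': 2.75, 'q': [0.063, 0.406, 1.731, 0.001, 1.005, -1.764], 'tcp_pos': [0.493, 0.142, 0.211], 'tool_rot': [-0.127, 0.992, 0.0, -0.001], 'qd': [0.014, -0.011, -0.013, -0.002, -0.002, -0.003]}
758 [0.49361073 0.13914361 0.09538952] (array([495.1, 139.5]), array([44.5, 12.1]), 1.6)
3688 [0.50088848 0.3521622  0.11779515] (array([512.5, 352.3]), array([103. , 107.6]), 82.7)
0.06013712241090894 (array([541.1, 268.7]), array([379.4, 278.9]), 81.8)
```

View pics/r2.png

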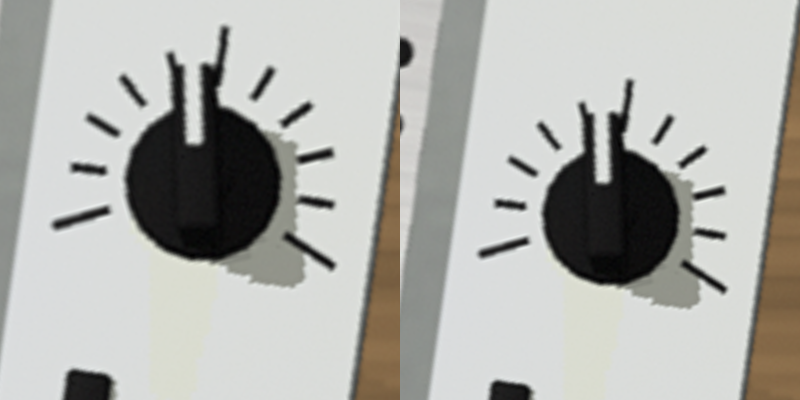

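View pics/w2.png

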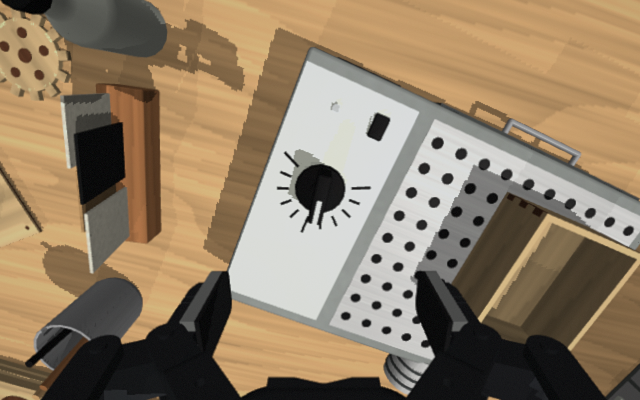

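Bar centre (0.495, 0.139), size 44.5 x 12.1 mm (matches), bar yaw 0.028; unit yaw about -0.14, so the dial reads ≈1.83. It has to turn +0.57 clockwise.

Emit:
play_rows --increments '[[[-0.001,-0.003,0.02],[0,0,0.11],1],[[-0.001,-0.003,0.05],[0,0,0.227],1],[[-0.001,-0.003,0.08],[0,0,0.227],1],[[-0.001,-0.003,0.1],[0,0,0.227],1],[[-0.001,-0.003,0.12],[0,0,0.227],1],[[-0.001,-0.003,0.132],[0,0,0.227],1],[[-0.001,-0.003,0.141],[0,0,0.227],1],[[-0.001,-0.003,0.141],[0,0,0.227],1]]'

```text
t: 3.6
tcp_pos: [0.4952, 0.1394, 0.0697]
tool_rot: [-0.014, 1.0, -0.0, -0.001]
force: [-0.4, 0.0, 0.7]
finger_gap: 0.999
```

Emit:
play_rows --increments '[[[0,0,0],[0,0,0],0.5],[[0,0,0],[0,0,0],0.1],[[0,0,0],[0,0,0],0],[[0,0,0],[0,0,0],0],[[0,0,0],[0,0,0],0],[[0,0,0],[0,0,0],0]]' --force 20

```text
t: 4.2
tcp_pos: [0.4958, 0.1393, 0.0708]
tool_rot: [-0.014, 1.0, 0.0, 0.0]
force: [-1.1, 2.2, 3.5]
finger_gap: 0.186
```

Run:
```python
from h import *
s=manip.sense();print({k:np.round(s[k],3).tolist() for k in("t","q","tcp_pos","tool_rot","qd","finger_gap","force")})
p,d=manip.snapshot("wrist")
cv2.imwrite("pics/w3.png",p[:,:,::-1])
```

```text
{'t': 4.2, 'q': [0.056, 0.639, 1.838, 0.001, 0.664, -1.543], 'tcp_pos': [0.496, 0.139, 0.071], 'tool_rot': [-0.014, 1.0, 0.0, 0.0], 'qd': [0.002, -0.0, -0.002, -0.003, 0.003, 0.0], 'finger_gap': 0.186, 'force': [-1.08, 2.163, 3.523]}
```

View pics/w3.png

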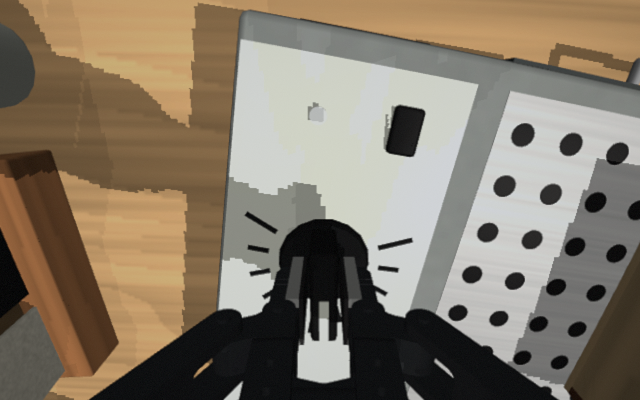

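The knob bar sits between the pads at (320,260). Turning clockwise.

Emit:
play_rows --increments '[[[0,0,0],[0,0,0.08],0],[[0,0,0],[0,0,0.16],0],[[0,0,0],[0,0,0.24],0],[[0,0,0],[0,0,0.32],0],[[0,0,0],[0,0,0.4],0],[[0,0,0],[0,0,0.48],0],[[0,0,0],[0,0,0.54],0],[[0,0,0],[0,0,0.57],0],[[0,0,0],[0,0,0.57],0],[[0,0,0],[0,0,0.57],0]]'

```text
t: 5.25
tcp_pos: [0.4957, 0.1387, 0.0708]
tool_rot: [0.267, 0.964, -0.0, 0.0]
force: [-1.0, -0.6, 4.7]
finger_gap: 0.188
```

Emit:
play_rows --increments '[[[0,0,0],[0,0,0],0.3],[[0,0,0],[0,0,0],0.7],[[0,0,0],[0,0,0],1],[[0,0,0],[0,0,0],1],[[0,0,0],[0,0,0],1],[[0,0,-0.02],[0,0,0],1],[[0,0,-0.06],[0,0,0],1],[[0,0,-0.1],[0,0,0],1],[[0,0,-0.14],[0,0,0],1],[[0,0,-0.14],[0,0,0],1]]'

```text
t: 6.25
tcp_pos: [0.4992, 0.1394, 0.2156]
tool_rot: [0.267, 0.964, 0.002, 0.006]
force: [2.0, 0.5, -0.8]
finger_gap: 1.001
```

Run:
```python
from h import *
s=manip.sense();print({k:np.round(s[k],3).tolist() for k in("t","q","tcp_pos","tool_rot","qd","finger_gap","force")})
m=manip.camera_model("wrist");p,d=manip.snapshot("wrist")
cv2.imwrite("pics/w4.png",p[:,:,::-1]);np.savez("pics/w4.npz",p=p,d=d,**m)
a=plane("w4",0,"rdw",0.43,0.55,0.08,0.20,0.06,5)
b=plane("w4",0,"rdw2",0.43,0.55,0.08,0.20,0.096,5)
cv2.imwrite("pics/r4.png",np.hstack([cv2.resize(a,(400,400)),cv2.resize(b,(400,400))])[:,:,::-1])
c=cloud(d,m)
M=(c[...,2]>0.088)&(c[...,2]<0.105)&(abs(c[...,0]-.49)<.06)&(abs(c[...,1]-.137)<.06)&(d>0)
q=c[M];print(len(q),q.mean(0),rect(q[:,:2]))
```

```text
{'t': 6.25, 'q': [0.056, 0.401, 1.724, -0.0, 1.004, -0.973], 'tcp_pos': [0.499, 0.139, 0.216], 'tool_rot': [0.267, 0.964, 0.002, 0.006], 'qd': [-0.002, 0.067, 0.071, -0.0, -0.055, -0.0], 'finger_gap': 1.001, 'force': [2.037, 0.547, -0.812]}
721 [0.49420895 0.13999384 0.09552998] (array([495.3, 139.5]), array([11.2, 44.6]), 58.3)
```

View pics/r4.png

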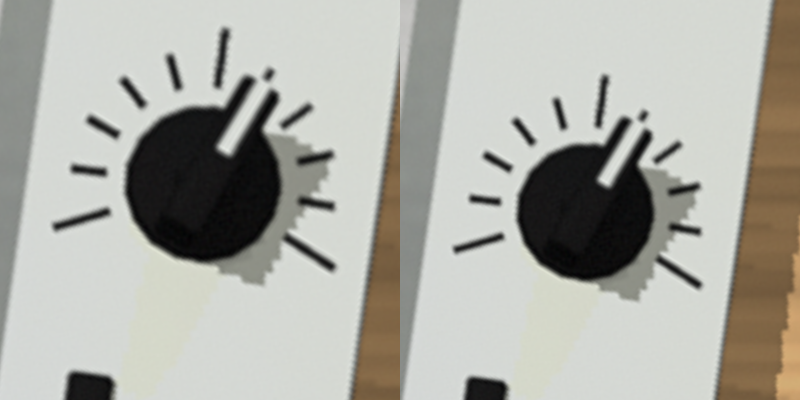

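Pointer stands on mark 6 (bar yaw −0.553, i.e. dial ≈2.41). Now measuring the box from above.

Emit:
play_rows --increments '[[[0.015,0.035,-0.02],[0,0,-0.08],1],[[0.03,0.07,-0.04],[0,0,-0.16],1],[[0.045,0.105,-0.06],[0,0,-0.24],1],[[0.06,0.14,-0.08],[0,0,-0.32],1],[[0.075,0.175,-0.085],[0,0,-0.4],1],[[0.082,0.197,-0.085],[0,0,-0.4],1],[[0.082,0.197,-0.085],[0,0,-0.4],1],[[0.082,0.197,-0.085],[0,0,-0.4],1],[[0.082,0.197,-0.085],[0,0,-0.4],1]]'

```text
t: 7.2
tcp_pos: [0.5262, 0.3487, 0.2939]
tool_rot: [0.071, 0.997, -0.001, -0.001]
force: [-0.5, -0.8, -0.0]
finger_gap: 1.002
```

Run:
```python
from h import *
s=manip.sense();print({k:np.round(s[k],3).tolist() for k in("t","q","tcp_pos","tool_rot","qd","finger_gap","force")})
m=manip.camera_model("wrist");p,d=manip.snapshot("wrist")
cv2.imwrite("pics/w5.png",p[:,:,::-1]);np.savez("pics/w5.npz",p=p,d=d,**m)
a=plane("w5",0,"rbw",0.43,0.61,0.26,0.44,0.12,3)
c=cloud(d,m)
for lo,hi in((.114,.126),(.117,.123)):
    M=(c[...,2]>lo)&(c[...,2]<hi)&(abs(c[...,0]-.525)<.1)&(abs(c[...,1]-.351)<.09)&(d>0)
    q=c[M];print(len(q),np.median(q,0),rect(q[:,:2]))
p,d,m=load("top0");c=cloud(d,m)
M=(c[...,2]>.115)&(c[...,2]<.127)&(abs(c[...,0]-.525)<.1)&(abs(c[...,1]-.351)<.09)&(d>0)
q=c[M];print("top",len(q),np.median(q,0),rect(q[:,:2]))
```

```text
{'t': 7.2, 'q': [0.409, 0.477, 1.339, -0.001, 1.329, -1.019], 'tcp_pos': [0.526, 0.349, 0.294], 'tool_rot': [0.071, 0.997, -0.001, -0.001], 'qd': [-0.01, -0.012, -0.004, 0.001, -0.0, 0.001], 'finger_gap': 1.002, 'force': [-0.457, -0.777, -0.023]}
2586 [0.51828157 0.3521203  0.11957121] (array([524. , 351.5]), array([100.4, 130.8]), 82.5)
2370 [0.51436413 0.35295766 0.11965576] (array([524. , 351.5]), array([100.4, 130.7]), 82.5)
top 235 [0.52285097 0.35037861 0.11892514] (array([521.9, 351.5]), array([101.3, 131.8]), 82.8)
```

View pics/w5.png

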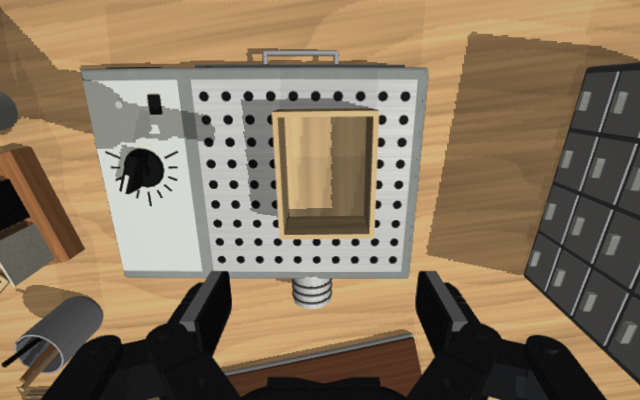

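View pics/rbw.png

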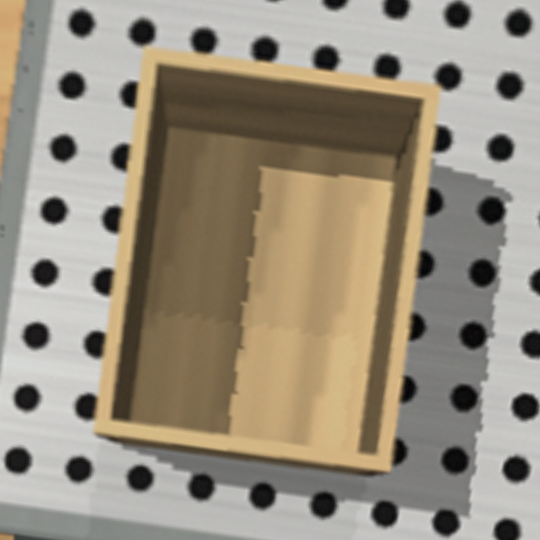

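Emit:
play_rows --increments '[[[-0.003,-0.04,0],[0,0,0],1],[[-0.006,-0.08,0],[0,0,0],1],[[-0.008,-0.12,0],[0,0,0],1],[[-0.011,-0.16,0],[0,0,0],1],[[-0.013,-0.2,0],[0,0,0],1],[[-0.016,-0.24,0],[0,0,0],1],[[-0.019,-0.28,0],[0,0,0],1],[[-0.021,-0.32,0],[0,0,0],1],[[-0.024,-0.36,0],[0,0,0],1],[[-0.027,-0.4,0],[0,0,0],1]]'

```text
t: 8.25
tcp_pos: [0.4959, -0.0521, 0.2954]
tool_rot: [0.072, 0.997, -0.0, -0.0]
force: [1.1, 0.4, -0.3]
finger_gap: 1.0
```

Emit:
play_rows --increments '[[[-0.003,-0.04,0],[0,0,0],1],[[-0.006,-0.08,0],[0,0,0],1],[[-0.008,-0.12,0.01],[0,0,0],1],[[-0.011,-0.16,0.02],[0,0,0],1],[[-0.013,-0.2,0.04],[0,0,0],1],[[-0.016,-0.24,0.06],[0,0,0],1],[[-0.019,-0.28,0.07],[0,0,0],1],[[-0.021,-0.32,0.08],[0,0,0],1],[[-0.022,-0.34,0.08],[0,0,0],1],[[-0.022,-0.34,0.08],[0,0,0],1]]'

```text
t: 9.25
tcp_pos: [0.4697, -0.3925, 0.2152]
tool_rot: [0.073, 0.997, -0.0, 0.0]
force: [-0.6, 0.1, -0.1]
finger_gap: 1.002
```

Emit:
play_rows --increments '[[[0,0,0],[0,0,0],1],[[0,0,0],[0,0,0],1],[[0,0,0],[0,0,0],1]]'

```text
t: 9.55
tcp_pos: [0.4712, -0.3877, 0.216]
tool_rot: [0.07, 0.998, 0.0, 0.0]
force: [0.4, 0.7, 0.7]
finger_gap: 1.001
```

Run:
```python
from h import *
s=manip.sense();print({k:np.round(s[k],3).tolist() for k in("t","q","tcp_pos","tool_rot","qd","finger_gap","force")})
m=manip.camera_model("wrist");p,d=manip.snapshot("wrist")
cv2.imwrite("pics/w6.png",p[:,:,::-1]);np.savez("pics/w6.npz",p=p,d=d,**m)
c=cloud(d,m)
B=(abs(c[...,0]-.47)<.1)&(abs(c[...,1]+.392)<.08)&(d>0)
for lo,hi in((.005,.015),(.04,.056)):
    q=c[B&(c[...,2]>lo)&(c[...,2]<hi)];print(len(q),np.median(q,0),rect(q[:,:2]))
p,d,m=load("top0");c=cloud(d,m)
B=(abs(c[...,0]-.47)<.1)&(abs(c[...,1]+.392)<.08)&(d>0)
for lo,hi in((.006,.015),(.04,.056)):
    q=c[B&(c[...,2]>lo)&(c[...,2]<hi)];print("top",len(q),np.median(q,0),rect(q[:,:2]))
```

```text
{'t': 9.55, 'q': [-0.872, 0.525, 1.487, 0.0, 1.129, -2.303], 'tcp_pos': [0.471, -0.388, 0.216], 'tool_rot': [0.07, 0.998, 0.0, 0.0], 'qd': [0.002, 0.003, -0.007, -0.004, -0.002, -0.002], 'finger_gap': 1.001, 'force': [0.435, 0.657, 0.692]}
9982 [ 0.46500188 -0.38869915  0.00973619] (array([ 472.8, -391.4]), array([100.6, 130.9]), 83.8)
726 [ 0.47015656 -0.39113551  0.04942524] (array([ 472.2, -391.4]), array([12. , 58.7]), 83.6)
top 835 [ 0.46939831 -0.38675024  0.00933258] (array([ 472. , -394.8]), array([147.5, 146. ]), 4.3)
top 67 [ 0.47052022 -0.39071686  0.04893188] (array([ 469. , -391.3]), array([12.8, 58.2]), 84.8)
```

View pics/w6.png

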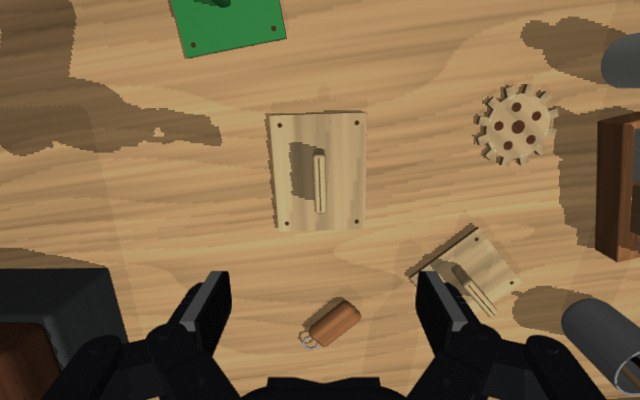

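Oblong lid at (0.4725, −0.3914), yaw −6.3°, panel 131×101 and handle 59×12 mm (matches; tan, not the green one at the top). Descending.

Emit:
play_rows --increments '[[[-0.002,-0.003,0.03],[0,0,-0.03],1],[[-0.002,-0.003,0.07],[0,0,-0.03],1],[[-0.002,-0.003,0.11],[0,0,-0.03],1],[[-0.002,-0.003,0.14],[0,0,-0.03],1],[[-0.002,-0.003,0.165],[0,0,-0.03],1],[[-0.002,-0.003,0.185],[0,0,-0.03],1],[[-0.002,-0.003,0.197],[0,0,-0.03],1],[[-0.002,-0.003,0.197],[0,0,-0.03],1],[[-0.002,-0.003,0.197],[0,0,-0.03],1]]'

```text
t: 10.5
tcp_pos: [0.473, -0.3928, 0.019]
tool_rot: [0.056, 0.998, -0.0, 0.0]
force: [0.4, -0.1, 0.7]
finger_gap: 0.999
```

Emit:
play_rows --increments '[[[0,0,0],[0,0,0],0.5],[[0,0,0],[0,0,0],0.1],[[0,0,0],[0,0,0],0],[[0,0,0],[0,0,0],0],[[0,0,0],[0,0,0],0],[[0,0,0],[0,0,0],0],[[0,0,0],[0,0,0],0]]' --force 40

```text
t: 11.2
tcp_pos: [0.4725, -0.3929, 0.0187]
tool_rot: [0.056, 0.998, -0.0, 0.0]
force: [-0.5, -0.1, 3.5]
finger_gap: 0.129
```

Emit:
play_rows --increments '[[[0,0,-0.02],[0,0,0],0],[[0,0,-0.05],[0,0,0],0],[[0,0,-0.09],[0,0,0],0],[[0,0,-0.13],[0,0,0],0],[[0,0,-0.17],[0,0,0],0],[[0,0,-0.2],[0,0,0],0],[[0,0,-0.22],[0,0,0],0],[[0,0,-0.22],[0,0,0],0],[[0,0,-0.22],[0,0,0],0]]'

```text
t: 12.1
tcp_pos: [0.4719, -0.3922, 0.2375]
tool_rot: [0.056, 0.998, 0.0, -0.0]
force: [-0.4, -0.2, -1.9]
finger_gap: 0.134
```

Run:
```python
from h import *
s=manip.sense();print({k:np.round(s[k],3).tolist() for k in("t","q","tcp_pos","tool_rot","qd","finger_gap","force")})
m=manip.camera_model("wrist");p,d=manip.snapshot("wrist")
cv2.imwrite("pics/w7.png",p[:,:,::-1]);np.savez("pics/w7.npz",p=p,d=d,**m)
m=manip.camera_model("side");p,d=manip.snapshot("side")
cv2.imwrite("pics/s7.png",p[:,:,::-1]);np.savez("pics/s7.npz",p=p,d=d,**m)
```

```text
{'t': 12.1, 'q': [-0.875, 0.506, 1.455, -0.0, 1.182, -2.334], 'tcp_pos': [0.472, -0.392, 0.237], 'tool_rot': [0.056, 0.998, 0.0, -0.0], 'qd': [-0.002, 0.027, 0.027, -0.0, 0.002, 0.001], 'finger_gap': 0.134, 'force': [-0.446, -0.16, -1.884]}
```

View pics/w7.png

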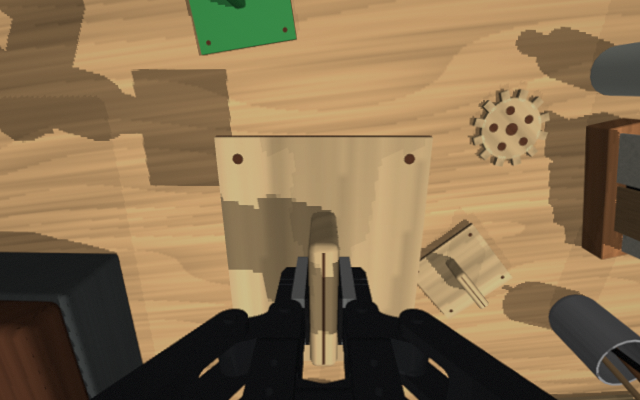

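View pics/s7.png

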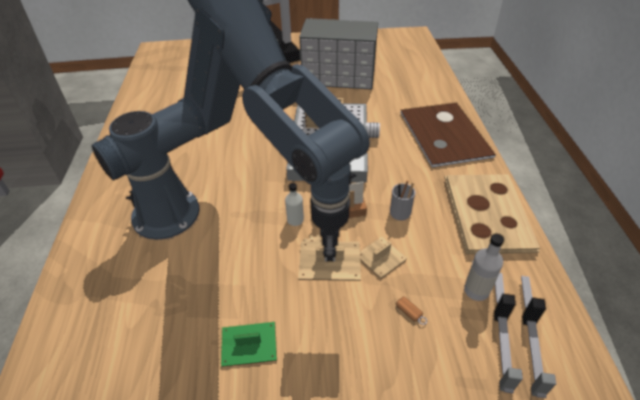

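Lid is held and off the surface. Measuring its pose in the hand.

```bash
cat > lid.py <<'E'
from h import *
from scipy.spatial.transform import Rotation as Ro
def inhand(n,s):
    p,d,m=load(n);c=cloud(d,m)
    T=np.array(s["tcp_pos"]);R=Ro.from_quat(s["tool_rot"]).as_matrix()
    l=(c-T)@R   # tool frame
    hsv=cv2.cvtColor(p,cv2.COLOR_RGB2HSV)
    wood=(hsv[...,1]>60)&(d>0)
    M=wood&(abs(l[...,0])<.09)&(abs(l[...,1])<.065)&(l[...,2]>-.03)&(l[...,2]<.03)
    M=cv2.erode(M.astype(np.uint8),np.ones((2,2)))>0
    q=l[M]; pan=q[q[:,2]>0]
    A=np.c_[pan[:,:2],np.ones(len(pan))];k=np.linalg.lstsq(A,pan[:,2],rcond=None)[0]
    r=pan[:,2]-A@k;g=abs(r)<.004;k=np.linalg.lstsq(A[g],pan[g,2],rcond=None)[0]
    print("panel top plane tool z=",np.round(k,4),len(pan))
    pp=pan[g]
    print("panel x range",np.percentile(pp[:,0],[.2,99.8]).round(4))
    ys=[];
    for x0 in np.arange(0.0,.065,.006):
        b=pp[abs(pp[:,0]-x0)<.003]
        if len(b)>20: ys.append((x0,b[:,1].min(),b[:,1].max()))
    print(np.round(ys,4))
    # front edge: max x per y bin
    xs=[(y0,pp[abs(pp[:,1]-y0)<.003][:,0].max()) for y0 in np.arange(-.045,.046,.01) if (abs(pp[:,1]-y0)<.003).sum()>10]
    xs=np.array(xs);print(np.round(xs,4));print("front edge slope",np.polyfit(xs[:,0],xs[:,1],1))
    ha=q[q[:,2]<-.012];print("handle",rect(ha[:,:2]),ha[:,0].min(),ha[:,0].max(),np.percentile(ha[:,2],[2,50]))
E
python3 - <<'E'
from lid import *
s=manip.sense();inhand("w7",s)
E
```

```text
panel top plane tool z= [0.0034 0.0017 0.0076] 28770
panel x range [-0.0619  0.0643]
[[ 0.     -0.0501  0.0495]
 [ 0.006  -0.0504  0.0492]
 [ 0.012  -0.0501  0.0495]
 [ 0.018  -0.0501  0.0494]
 [ 0.024  -0.0503  0.0495]
 [ 0.03   -0.0502  0.0494]
 [ 0.036  -0.0501  0.0493]
 [ 0.042  -0.0502  0.0493]
 [ 0.048  -0.0503  0.0495]
 [ 0.054  -0.0506  0.0496]
 [ 0.06   -0.0502  0.0497]]
[[-0.045   0.0643]
 [-0.035   0.0644]
 [-0.025   0.0644]
 [-0.015   0.0643]
 [-0.005   0.0643]
 [ 0.005   0.0642]
 [ 0.015   0.0642]
 [ 0.025   0.0643]
 [ 0.035   0.0643]
 [ 0.045   0.0644]]
front edge slope [-0.00096478  0.06431624]
handle (array([ 3., -4.]), array([51.4, 33.6]), 37.7) -0.027608366396041216 0.029791326980412952 [-0.02985763 -0.0225367 ]
```

Lid sits square in the hand (offset <1 mm, level, lip ≈18 mm below TCP). Carrying it across at TCP z 0.237 (lip at about 0.22, tallest obstacle 0.145).

Emit:
play_rows --increments '[[[0,0.015,0],[0,0,0],0],[[0.002,0.045,0],[0,0,0],0],[[0.003,0.08,0],[0,0,0.01],0],[[0.005,0.12,0],[0,0,0.01],0],[[0.007,0.16,0],[0,0,0.01],0],[[0.008,0.2,0],[0,0,0.01],0],[[0.01,0.24,0],[0,0,0.01],0],[[0.012,0.28,0],[0,0,0.01],0],[[0.013,0.32,0],[0,0,0.01],0],[[0.015,0.36,0],[0,0,0.01],0]]'

```text
t: 13.2
tcp_pos: [0.4964, -0.0306, 0.2373]
tool_rot: [0.061, 0.998, 0.0, -0.001]
force: [0.9, 1.0, -0.7]
finger_gap: 0.136
```

Emit:
play_rows --increments '[[[0.002,0.04,0],[0,0,0],0],[[0.003,0.08,0],[0,0,0],0],[[0.005,0.12,0],[0,0,0.009],0],[[0.007,0.16,0],[0,0,0.009],0],[[0.008,0.2,0],[0,0,0.009],0],[[0.01,0.24,0],[0,0,0.009],0],[[0.012,0.28,0],[0,0,0.009],0],[[0.013,0.32,0],[0,0,0.009],0],[[0.015,0.355,0],[0,0,0.009],0],[[0.016,0.375,0],[0,0,0.009],0]]'

```text
t: 14.2
tcp_pos: [0.5254, 0.3441, 0.2368]
tool_rot: [0.064, 0.998, -0.0, -0.001]
force: [0.6, 0.1, -1.7]
finger_gap: 0.136
```

Emit:
play_rows --increments '[[[0,0.008,0],[0,0,0],0],[[0,0.01,0],[0,0,0],0],[[0,0.01,0],[0,0,0],0],[[0,0.01,0],[0,0,0],0],[[0,0.01,0],[0,0,0],0]]'

```text
t: 14.7
tcp_pos: [0.5287, 0.3496, 0.2384]
tool_rot: [0.066, 0.998, -0.0, -0.0]
force: [0.1, -0.2, -0.6]
finger_gap: 0.136
```

Run:
```python
from lid import *
s=manip.sense();print({k:np.round(s[k],4).tolist() for k in("t","q","tcp_pos","tool_rot","finger_gap","force")})
m=manip.camera_model("wrist");p,d=manip.snapshot("wrist")
cv2.imwrite("pics/w8.png",p[:,:,::-1]);np.savez("pics/w8.npz",p=p,d=d,**m)
inhand("w8",s)
m=manip.camera_model("side");p,d=manip.snapshot("side")
cv2.imwrite("pics/s8.png",p[:,:,::-1]);np.savez("pics/s8.npz",p=p,d=d,**m)
R=Ro.from_quat(s["tool_rot"]).as_matrix();w=np.array([.524,.3515,.150])-s["tcp_pos"];print("todo tool",R.T@w,"yaw",np.degrees(np.arctan2(R[1,0],R[0,0])))
```

```text
{'t': 14.7, 'q': [0.4083, 0.5325, 1.4012, -0.0002, 1.2083, -1.0301], 'tcp_pos': [0.5287, 0.3496, 0.2384], 'tool_rot': [0.0661, 0.9978, -0.0002, -0.0002], 'finger_gap': 0.1358, 'force': [0.0648, -0.1854, -0.6391]}
panel top plane tool z= [0.0012 0.     0.0089] 28697
panel x range [-0.0612  0.0648]
[[ 0.     -0.0497  0.0498]
 [ 0.006  -0.0494  0.0498]
 [ 0.012  -0.0497  0.0498]
 [ 0.018  -0.05    0.0497]
 [ 0.024  -0.0496  0.05  ]
 [ 0.03   -0.0496  0.0497]
 [ 0.036  -0.0496  0.0499]
 [ 0.042  -0.0495  0.0497]
 [ 0.048  -0.05    0.0499]
 [ 0.054  -0.0498  0.0502]
 [ 0.06   -0.0498  0.0499]]
[[-0.045   0.0648]
 [-0.035   0.0648]
 [-0.025   0.065 ]
 [-0.015   0.0649]
 [-0.005   0.0649]
 [ 0.005   0.0648]
 [ 0.015   0.065 ]
 [ 0.025   0.0648]
 [ 0.035   0.0647]
 [ 0.045   0.0647]]
front edge slope [-0.00122157  0.06484068]
handle (array([1.6, 1.7]), array([36.2, 56.4]), 67.9) -0.027500438961161205 0.030513855882113302 [-0.02984863 -0.02460988]
todo tool [0.00491307 0.00127454 0.08835494] yaw 172.41706363065558
```

View pics/w8.png

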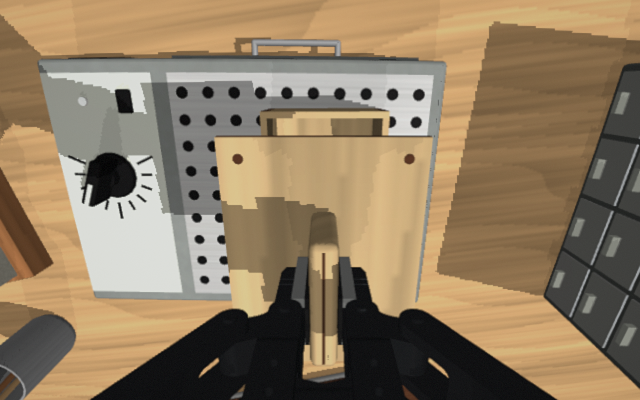

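View pics/s8.png

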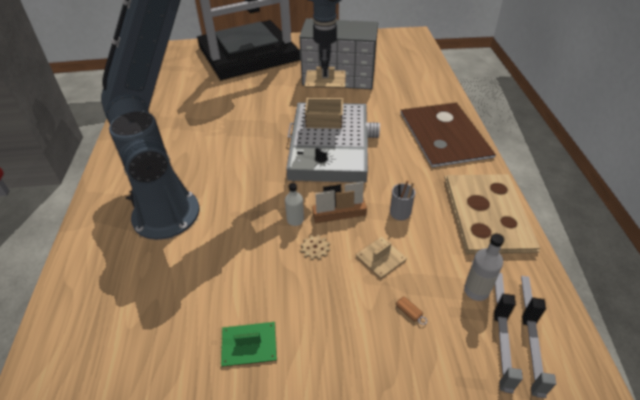

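Lid is 12 cm up over the box, nothing disturbed. Correcting x and descending, stopping short first.

Emit:
play_rows --increments '[[[0.005,0.001,0.01],[0,0,0],0],[[0.005,0.001,0.025],[0,0,0],0],[[0.005,0.001,0.04],[0,0,0],0],[[0.005,0.001,0.055],[0,0,0],0],[[0.005,0.001,0.068],[0,0,0],0],[[0.005,0.001,0.076],[0,0,0],0],[[0.005,0.001,0.08],[0,0,0],0],[[0.005,0.001,0.08],[0,0,0],0],[[0.005,0.001,0.08],[0,0,0],0],[[0.005,0.001,0.08],[0,0,0],0]]'

```text
t: 15.8
tcp_pos: [0.5243, 0.3527, 0.1591]
tool_rot: [0.065, 0.998, 0.0, 0.001]
force: [-0.0, 0.1, -0.5]
finger_gap: 0.132
```

```bash
cat > fin.py <<'E'
import sys
from lid import *
n=sys.argv[1]
s=manip.sense();print({k:np.round(s[k],4).tolist() for k in("t","qd","tcp_pos","tool_rot","finger_gap","force")})
m=manip.camera_model("wrist");p,d=manip.snapshot("wrist")
cv2.imwrite(f"pics/w{n}.png",p[:,:,::-1]);np.savez(f"pics/w{n}.npz",p=p,d=d,**m)
inhand("w"+n,s)
m=manip.camera_model("side");p,d=manip.snapshot("side");np.savez(f"pics/s{n}.npz",p=p,d=d,**m)
cv2.imwrite(f"pics/s{n}.png",cv2.resize(p[60:190,240:400],(800,650-50),interpolation=cv2.INTER_CUBIC)[:,:,::-1])
R=Ro.from_quat(s["tool_rot"]).as_matrix();w=np.array([.524,.3515,.150])-s["tcp_pos"];print("todo tool",R.T@w,"yaw",np.degrees(np.arctan2(R[1,0],R[0,0])))
E
python3 fin.py 9
```

```text
{'t': 15.8, 'qd': [0.0014, -0.0006, 0.0018, 0.0005, -0.001, 0.0009], 'tcp_pos': [0.5243, 0.3527, 0.1591], 'tool_rot': [0.0654, 0.9979, 0.0004, 0.0007], 'finger_gap': 0.1321, 'force': [-0.0059, 0.0901, -0.4568]}
panel top plane tool z= [ 0.0013 -0.0001  0.0089] 28859
panel x range [-0.0611  0.0648]
[[ 0.     -0.0497  0.0496]
 [ 0.006  -0.0497  0.0499]
 [ 0.012  -0.0496  0.0497]
 [ 0.018  -0.0496  0.0498]
 [ 0.024  -0.0495  0.0497]
 [ 0.03   -0.0496  0.05  ]
 [ 0.036  -0.0499  0.0498]
 [ 0.042  -0.0499  0.0499]
 [ 0.048  -0.0496  0.0499]
 [ 0.054  -0.0498  0.0501]
 [ 0.06   -0.0499  0.0501]]
[[-0.045   0.0649]
 [-0.035   0.0649]
 [-0.025   0.0649]
 [-0.015   0.0649]
 [-0.005   0.065 ]
 [ 0.005   0.0649]
 [ 0.015   0.0648]
 [ 0.025   0.0648]
 [ 0.035   0.0649]
 [ 0.045   0.0647]]
front edge slope [-0.0010751   0.06487771]
handle (array([ 1.7, -1.7]), array([56.6, 36.1]), 22.1) -0.027266186870273393 0.03040035055407548 [-0.02978939 -0.02401956]
todo tool [ 0.00017675 -0.00122915  0.00909063] yaw 172.50476170034713
```

View pics/w9.png

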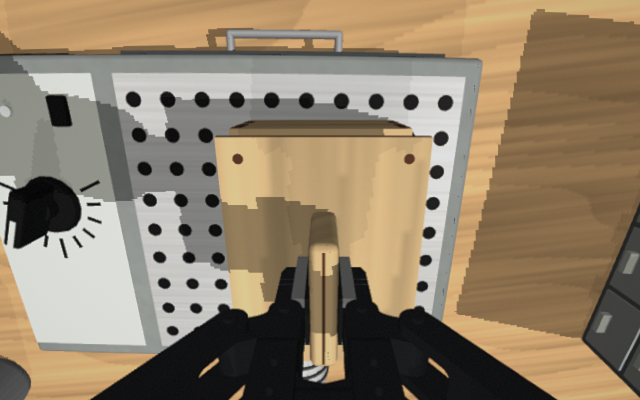

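View pics/s9.png

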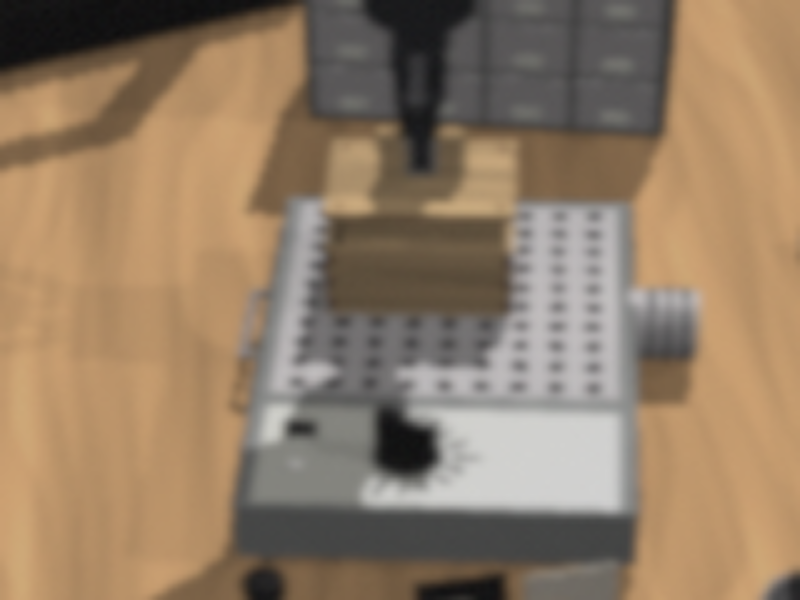

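Emit:
play_rows --increments '[[[0,-0.001,0.003],[0,0,0],0],[[0,-0.001,0.006],[0,0,0],0],[[0,-0.001,0.008],[0,0,0],0],[[0,-0.001,0.008],[0,0,0],0],[[0,-0.001,0.008],[0,0,0],0],[[0,-0.001,0.008],[0,0,0],0],[[0,-0.001,0.008],[0,0,0],0],[[0,-0.001,0.008],[0,0,0],0]]'

```text
t: 16.7
tcp_pos: [0.5237, 0.3515, 0.1504]
tool_rot: [0.065, 0.998, 0.0, 0.0]
force: [-0.6, 0.8, -0.3]
finger_gap: 0.134
```

```bash
python3 fin.py 10 | grep -v "^ \[\|^\[\["
python3 - <<'E'
from h import *
m=manip.camera_model("side");p,d=manip.snapshot("side");c=cloud(d,m)
B=(abs(c[...,0]-.525)<.09)&(abs(c[...,1]-.351)<.075)&(d>0)
q=c[B&(c[...,2]>.13)&(c[...,2]<.15)];print("lid panel side",len(q),np.median(q,0),rect(q[:,:2]))
# front face of box, y extents at heights
q=c[B&(c[...,2]>.07)&(c[...,2]<.122)];print("box side",rect(q[:,:2]),np.percentile(q[:,2],99))
m=manip.camera_model("top");p,d=manip.snapshot("top");cv2.imwrite("pics/t10.png",p[:,:,::-1]);c=cloud(d,m)
B=(abs(c[...,0]-.525)<.09)&(abs(c[...,1]-.351)<.075)&(d>0)
q=c[B&(c[...,2]>.13)&(c[...,2]<.15)];print("lid top",len(q),np.median(q,0),rect(q[:,:2]))
# dial from wrist
p,d,m=load("w10");c=cloud(d,m)
M=(c[...,2]>0.088)&(c[...,2]<0.105)&(abs(c[...,0]-.495)<.03)&(abs(c[...,1]-.139)<.03)&(d>0)
q=c[M];print(len(q),rect(q[:,:2]) if len(q)>20 else "")
for t in ["card_holder","glue_bottle","pencil_cup","gear","fob","square_lid_center"]:
    m=manip.camera_model("side")
E
```

```text
{'t': 16.7, 'qd': [0.0004, -0.0006, 0.0024, -0.0012, -0.0011, 0.0], 'tcp_pos': [0.5237, 0.3515, 0.1504], 'tool_rot': [0.0654, 0.9979, 0.0, 0.0001], 'finger_gap': 0.1344, 'force': [-0.6047, 0.8119, -0.2918]}
panel top plane tool z= [ 0.0013 -0.0002  0.0089] 28771
panel x range [-0.0614  0.0648]
front edge slope [-7.92342201e-05  6.49465316e-02]
handle (array([1.9, 1.6]), array([36.2, 56. ]), 67.2) -0.027193082660243083 0.03042871718391451 [-0.02981558 -0.02434914]
todo tool [-2.76828458e-04  5.09545688e-05  4.08639122e-04] yaw 172.5059740355541
lid panel side 538 [0.52454922 0.33590277 0.1416821 ] (array([522.9, 348.3]), array([107., 130.]), 83.1)
box side (array([522. , 344.6]), array([106.7, 129. ]), 81.2) 0.12113585893291647
lid top 746 [0.50989062 0.33340078 0.14063808] (array([522. , 349.2]), array([ 94.7, 132.4]), 83.2)
1362 (array([495.6, 141.5]), array([12.9, 45.2]), 63.2)
```

View pics/w10.png

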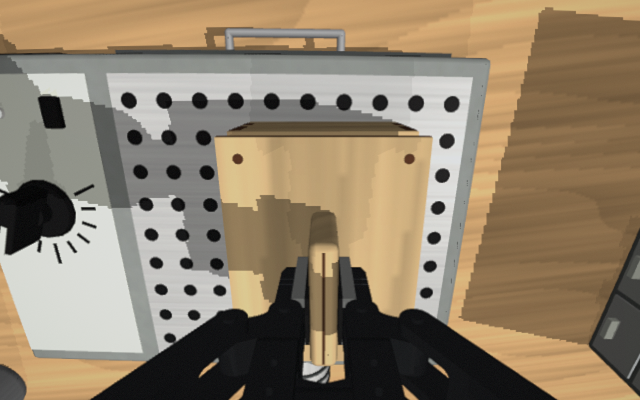

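View pics/t10.png

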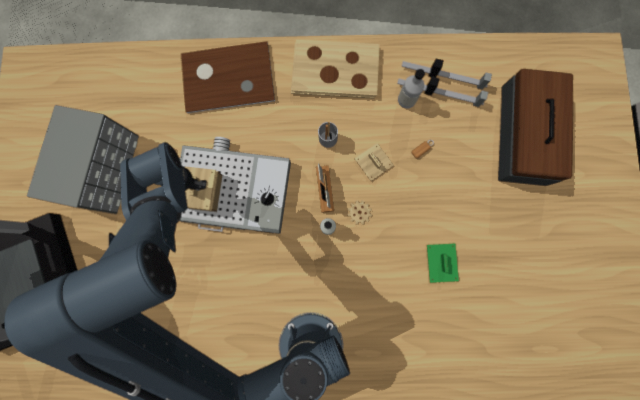

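```bash
python3 -c "
from station import manip
print(manip.sign_off(), manip.sense()['t'])"
```

```text
the job is handed in; nothing more can be done
the job is handed in; nothing more can be done
```

The dial is at 6 and the oblong lid is held steady over the box. I handed the job in after about 17 s; no verdict is reported.

- **Dial:** I turned it from about 1.83 to about 2.41 rad (target 2.4). I measured that from directly above just after release, with the pointer on mark 6 and the lid still in its original place.
- **Carrying the lid:** I gripped it by its handle at 40 N and took it across with its underside at about 0.22 m. The tallest thing in between, the bottle, is 0.145 m high.
- **Final position:** The tool is at (0.5237, 0.3515, 0.1504) and the box centre measured (0.524, 0.3515). Side and top cameras put the lid within about 1 mm of the box along x; along y the arm covered part of their view. The yaw matches to about 0.1° and the lid is level. The gap to the rim is about 11–12 mm. The force reading is about 1 N, in line with sensor noise, so there is no sign of contact.
- **Other things on the bench:** They look unmoved in the last top picture; I did not measure them again.

One check disagreed: the last wrist picture gave a bar angle about 5° (0.08 rad) lower than the one after release, which would put the dial near 2.33 rad. The knob was cut off at the picture's edge there, so I trust the earlier reading. Both are inside the tolerance.

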